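Unload the wash rack and stack the angle inserts head to tail

ROBOT

A 6-joint arm with a two-finger parallel gripper is mounted at the origin on a cart in front of the work surface, level with it; the furniture and walls round the work are solid. World frame = base frame: x ahead of the robot, y to its left, z up, the work surface at z = 0. Lengths are in m, angles in rad, forces in N, time in s.
With the tool pointing down it reaches from about 0.35 to 0.975 m from the base axis. Payload 4.9 kg.
Tool frame: the origin (TCP) lies midway between the tips of the shut fingers; the grasp point (between the pads) lies 19 mm behind it; z points along the fingers, y is the line along which they close (so a half turn about z gives the same grasp; the last joint's range is limited). The gripper opens to 85 mm and grips with 20 to 120 N. Pads are 22 mm wide; open, the fingers measure 114 mm over their backs; the gripper's body (76 mm by 85 mm) begins 54 mm behind the grasp point. The pads swing forward as they close: fully open they stand 13 mm farther back than shut.
Start: joints at [-1.303, 0.053, 1.613, -0, 1.476, -0.119], TCP at [0.236, -0.579, 0.231] pointing down, gripper open.
Joint ranges: [-3.01, 3.01], [-1.01, 2.22], [0.06, 2.58], [-1.02, 4.17], [0.09, 2.62], [-3.14, 3.14]. Speed limits (rad/s): [2.57, 2.57, 3.14, 3.14, 3.14, 3.14].

INTERFACE

Orientations are given as a rotation vector (axis times angle).
In Python, from station import ctrl, optics, job gives the robot as it stands.
- The arm moves only by the shell command python3 -m jog 'ROWS' [OPENING] [FORCE]. ROWS is JSON, a list of rows, each a list of 2 entries, a list of its own where there are three numbers: the shift along the tool's x, y, z in m, then the turn, a rotation vector about the tool's x, y, z in rad. A call has 1 to 5 rows; each row is the pose to reach, as a shift and turn from the pose commanded when the call began, along the tool's axes at that moment; what a row does not reach only later rows make up. A row lasts 1/10 s, in which the tool goes at most 50 mm and 8.59 degrees, less where a joint would pass 70% of its speed; a pose out of reach is approached as far as the arm can. A call with a gripper value outside its range is refused whole. OPENING is the opening, from 0 (shut) to 1 (fully open), set as the call begins (- or left out, the last holds). The fingers move at their own pace and stop on an object; FORCE is the grip in N (left out, the last holds). Time passes only in rows, so rows that repeat a pose let the fingers close. It gives the time, the measured TCP pose, the force, the opening and the grip force at its end, in the units of the state.
- ctrl.get_obs(): the state, without advancing time (a new reading comes with each control period).
- optics.get_image(name): name is "scene" or "top" or "wrist"; returns a dict with "image" (400x640x3 uint8, blue, green, red), "fx", "fy", "cx", "cy" (pixels), "D" ([k1, k2, p1, p2, k3] as OpenCV has them; the pictures are not rectified), "rvec" (rotation vector, rad) and "tvec" (3), from world to camera coordinates, as OpenCV has them; the wrist camera has in their place "mount" (4x4, takes a point from camera to tool coordinates, whose origin is the TCP and whose axes are the flange's). Camera axes: x right, y down, z forward; pixel columns grow to the right and rows downward; lengths in m; the calibration is good to about 2 mm. A picture is of the moment at which its call begins: read the wrist's pose just before it. There is no depth.
- job.finish_job(): hands the job in; it is judged then, once.
The state is a dict: "t": time; "q": joint angles; "dq": joint speeds; "effort": joint torques, N m; "tool_pos": TCP position; "tool_rot": TCP orientation; "contact_force": force on the tool from outside, world axes, zero at the start; "wrist_torque": the same for the moment, N m; "opening": finger opening in m; "grip_force": force on a finger pad.
Only numpy, scipy, OpenCV 4.12 (cv2) and the standard library are available. Lean on these libraries where they do the work, as an engineer would, in place of code of your own. Each camera call takes 0.05 s, during which the arm holds its last target. There are 200 camera calls.

TASK

The L-shaped centrifuge inserts are back from the washer, held down in their wire rack. Lift the hold-down bar out of its two open forks and lay it on the worktop, clear of the rack, then stack the two inserts from the rack squarely on the one that already lies on the storage foot, in alternating directions: the toe of each hangs down just past the end of the insert beneath that has no toe, so that the pile of three is level and steady. Do not disturb the first insert or the other things standing around.

Things in the scene. Friction and masses are not known exactly. Their poses are not given: they have to be found in the camera images.
- storage_foot: Fixed grey plastic foot: base plate 156 x 58 x 6 mm with a plinth whose top is 32 mm above the worktop. Origin: centre of the base plate's underside, x lengthways. insert_a lies flat on the plinth, its toe past the plinth's +x end. The worktop between the robot and the rack (x 0.26 to 0.36 m, y -0.40 to -0.20 m) is clear.
- wash_rack: Fixed wire rack, 188 x 66 mm, origin at its centre on the worktop. Rails along its x at y = +-30 mm, tops 32 mm up; across them lie two inserts, centred at x = -37 and +37 mm, 34 mm apart, toes to opposite sides outside the rails. Between them each rail has a wire loop 42 mm high. At x = +-91 mm an open-topped fork: two wires 87 mm high, 14 mm gap, flared top, seat 60 mm up.
- hold_bar: Loose steel bar, 200 x 10 x 10 mm, 140 g, lying in the two forks 2 mm above the inserts. Origin: centre of its underside, x along the bar, z up. At its middle a black grip, 52 mm along the bar, 14 mm across, rises to 38 mm above the underside: pinch it across the 14 mm. It comes out straight up; 30 mm frees it.
- bar_end_1 (a point): Point in the middle of the bar, 98 mm from its centre towards its -x end.
- bar_end_2 (a point): The same at its +x end.
- insert_a: L-shaped white plastic part, 160 g: slab 130 x 40 x 26 mm, with a toe at one end, 28 mm long, 40 wide, hanging 24 mm below the slab's underside. Origin: centre of the slab's underside; +x to the toe end, +z up. Slab ends at x = -65 and +65 mm, toe's inner face at x = +37. This one lies on the storage foot and is the bottom of the pile.
- insert_b: Same part as insert_a, same axes, lying in the wash rack; interchangeable with insert_c. Grip it across its 40 mm width at the middle (31 mm free on either side), fingertips a few mm above the slab's underside, so that they do not meet the insert beneath when it is set down.
- insert_c: Same part as insert_a, same axes, lying in the wash rack; interchangeable with insert_b. An insert stacked on another, turned half round and with 5 mm between its toe and the other's end, has its origin at x = -33, y = 0, z = +26 mm in the lower one's frame (at x = -28 mm the toe touches).
- insert_a_toe (a point): Centre of the underside of insert_a's toe (x = +51, z = -24 mm in the insert's frame).
- insert_b_toe (a point): Centre of the underside of insert_b's toe (x = +51, z = -24 mm in the insert's frame).
- insert_c_toe (a point): Centre of the underside of insert_c's toe (x = +51, z = -24 mm in the insert's frame).
- dropper: Bystander: small brown bottle with a black dropper, 33 mm across, 102 mm high, behind the rack and the foot. Origin: centre of its underside.
- saline: Bystander: plain white bottle with a blue cap (no spout), 52 mm across, 125 mm high, behind the storage foot. Origin: centre of its underside.
- carton: Bystander: small reagent carton, 60 x 115 x 42 mm, right of the rack. Origin: centre of its underside.
Mind the look-alikes: they are no part of the job. What is shaped like the insert_c but green is not meant.

How it is judged:
By the outcome, as a careful person would: the job done as asked, in the order asked, and still so for the second after the job is handed in, with the robot touching nothing.
It also fails if it takes over 64 s, if anything falls off the work surface, if the arm or the gripper's body presses on something with over 40 N, if the wrist force passes 120 N, or if a joint passes its speed limit or range.

## Working session

There is one attempt and no reset: what is moved stays moved. The work goes in short steps, Python scripts to look and compute and a shell command to move; the robot and the scene stay as the last step left them, time stands still between calls to the robot, and variables do not carry over. Pictures are saved under pics/ and viewed, at most 10 in all, crops included, and the job is handed in when it is done.

```bash
mkdir -p pics; python3 - <<'E'
from station import ctrl, optics
import cv2,pickle
o=ctrl.get_obs();print({k:o[k] for k in('t','tool_pos','tool_rot','opening')})
for n in('scene','top','wrist'):
    d=optics.get_image(n);pickle.dump(d,open(f'{n}0.pkl','wb'));cv2.imwrite(f'pics/{n}0.png',d['image'])
    print(n,d['fx'],d['D'],d.get('tvec'),d.get('rvec'),d.get('mount'))
E
```

```text
{'t': 0.0, 'tool_pos': array([ 0.23558411, -0.57821939,  0.23003927]), 'tool_rot': array([-3.08095289e+00, -6.03425599e-01,  2.89300300e-04]), 'opening': 0.08529483315084674}
scene 460.6011468246994 [0.04648645 0.         0.         0.         0.        ] [-0.64641344 -0.08122469  1.29739103] [ 2.41194251 -0.52260576  0.20194824] None
top 386.829792159684 [0.00807188 0.         0.         0.         0.        ] [-0.44364894  0.53595314  0.86748083] [ 2.15531074 -2.14940634  0.13425511] None
wrist 290.4288635851512 [0.01225883 0.         0.         0.         0.        ] None None [[-8.71300224e-04 -9.63200423e-01 -2.68782787e-01  6.82410507e-02]
 [ 9.99999320e-01 -6.31008426e-04 -9.80390347e-04 -5.98228249e-04]
 [ 7.74708193e-04 -2.68783458e-01  9.63200318e-01 -1.43204198e-01]
 [ 0.00000000e+00  0.00000000e+00  0.00000000e+00  1.00000000e+00]]
```

View pics/scene0.png

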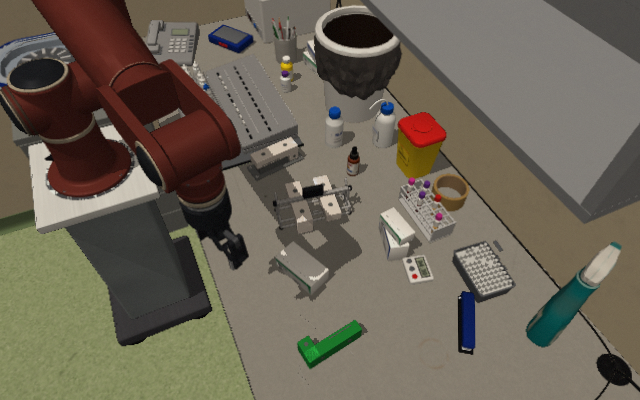

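View pics/top0.png

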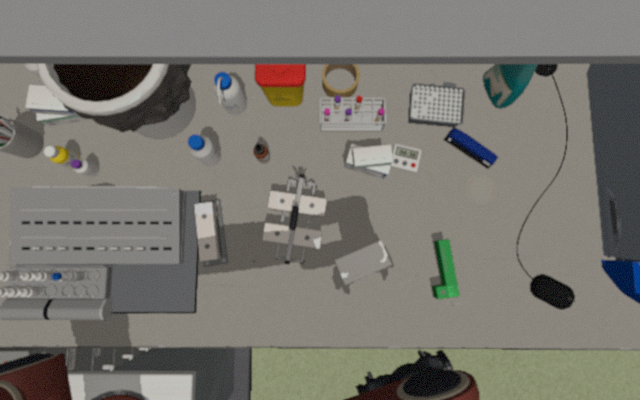

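Scene picture: rack with bar at about (315,205), grip at (313,190), foot with insert_a at (275,155), green look-alike at (330,343). Top picture: rack at (296,217), grip at (294,217), foot at (208,233), green L at (446,268). I'll enlarge the top view to confirm these.

```bash
python3 - <<'E'
import cv2,numpy as np
t=cv2.imread('pics/top0.png')[150:290,180:400];s=cv2.imread('pics/scene0.png')[120:300,230:450]
t=cv2.resize(t,(792,504),interpolation=cv2.INTER_CUBIC);cv2.imwrite('pics/tc.png',t)
s=cv2.resize(s,None,fx=3.3,fy=3.3,interpolation=cv2.INTER_CUBIC);cv2.imwrite('pics/sc.png',s);print(t.shape,s.shape)
E
```

```text
(504, 792, 3) (594, 726, 3)
```

View pics/tc.png

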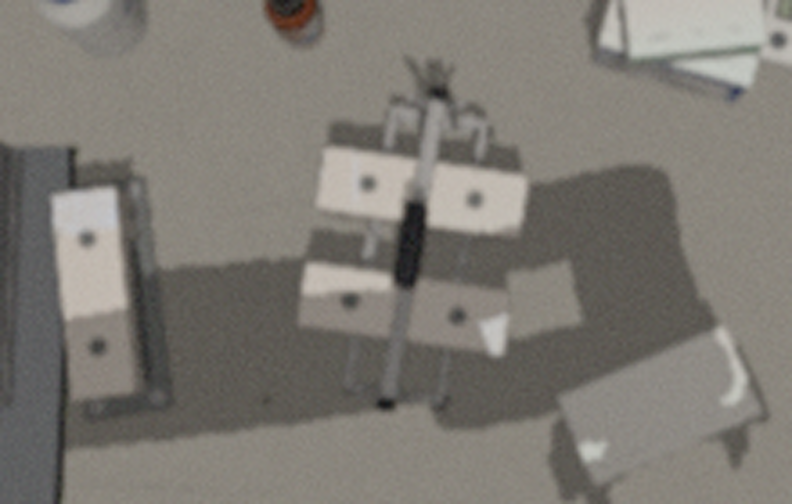

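View pics/sc.png

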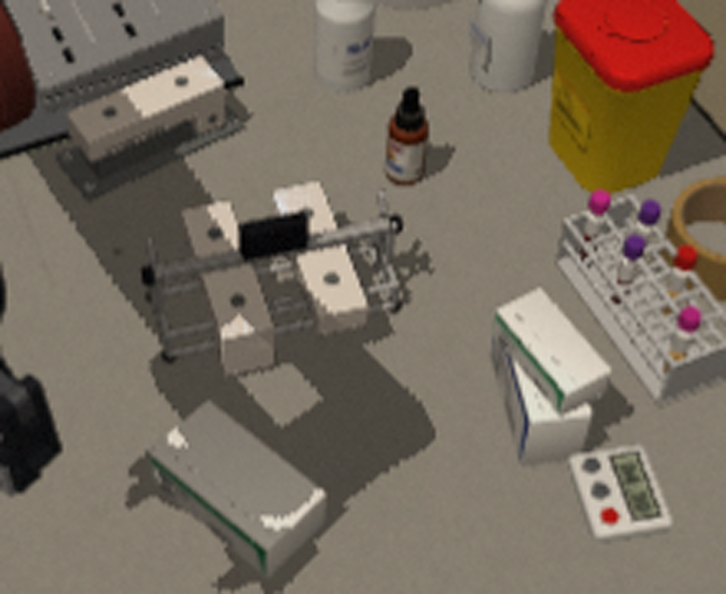

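Top crop: the candidates for the inserts are the two white slabs across the rack (dots at (350,300)/(458,316) and (368,184)/(475,200)) and the one on the foot (dots at (87,238)/(97,346)). The only green L is far right in the full picture, at (446,268), so it is not one of these. Scene crop: the near rack insert has its toe at (248,345). The carton is at (235,485), right of the rack. The boxes at (550,370) are not part of the job.

Next I triangulate the dots, the grip and the bar ends.

```bash
cat > h.py <<'E'
import numpy as np,cv2,pickle
from scipy.spatial.transform import Rotation as R
def cam(d,obs=None):
    K=np.array([[d['fx'],0,d['cx']],[0,d['fy'],d['cy']],[0,0,1.]])
    if d.get('mount') is not None:
        T=np.eye(4);T[:3,:3]=R.from_rotvec(obs['tool_rot']).as_matrix();T[:3,3]=obs['tool_pos']
        M=T@np.array(d['mount']);Rc=M[:3,:3];c=M[:3,3]
    else:
        Rw=cv2.Rodrigues(np.array(d['rvec'],float))[0];Rc=Rw.T;c=-Rw.T@np.array(d['tvec']).ravel()
    return K,np.array(d['D'],float),Rc,c
def ray(C,uv):
    K,D,Rc,c=C
    p=cv2.undistortPoints(np.array([[uv]],float),K,D)[0,0]
    v=Rc@np.array([p[0],p[1],1]);return c,v/np.linalg.norm(v)
def plane(C,uv,z):
    c,v=ray(C,uv);return c+v*(z-c[2])/v[2]
def tri(*rs):
    A=np.zeros((3,3));b=np.zeros(3)
    for c,v in rs:
        P=np.eye(3)-np.outer(v,v);A+=P;b+=P@c
    x=np.linalg.solve(A,b);return x,max(np.linalg.norm((np.eye(3)-np.outer(v,v))@(x-c)) for c,v in rs)
def dark(img,uv,r=3):
    g=cv2.cvtColor(img,cv2.COLOR_BGR2GRAY).astype(float);u,v=map(int,np.round(uv))
    w=g[v-r:v+r+1,u-r:u+r+1];w=np.clip(np.percentile(w,60)-15-w,0,None);y,x=np.mgrid[-r:r+1,-r:r+1]
    return np.array([u+(w*x).sum()/w.sum(),v+(w*y).sum()/w.sum()])
def blackblob(img,box,th=45):
    x0,y0,x1,y1=box;m=(img[y0:y1,x0:x1].max(2)<th).astype(np.uint8)
    n,l,s,c=cv2.connectedComponentsWithStats(m);i=1+s[1:,4].argmax();return c[i]+[x0,y0],s[i]
E
python3 - <<'E'
from h import *
np.set_printoptions(precision=4,suppress=True)
T=pickle.load(open('top0.pkl','rb'));S=pickle.load(open('scene0.pkl','rb'))
ct,cs=cam(T),cam(S)
tc=lambda x,y:((x+.5)/3.6-.5+180,(y+.5)/3.6-.5+150)
sc=lambda x,y:((x+.5)/3.3-.5+230,(y+.5)/3.3-.5+120)
for n,a,b in[('a1',(87,238),(181,82)),('a2',(97,346),(110,112)),('n1',(350,300),(215,233)),('n2',(458,316),(238,300)),('f2',(475,200),(332,279))]:
    p=dark(T['image'],tc(*a));q=dark(S['image'],sc(*b));print(n,p,q,*tri(ray(ct,p),ray(cs,q)))
p=dark(T['image'],tc(368,184));print('f1 plane',plane(ct,p,.058))
p,s=blackblob(T['image'],(285,195,305,240));q,s2=blackblob(S['image'],(298,178,330,202));print('grip',p,s,q,s2,*tri(ray(ct,p),ray(cs,q)))
for n,a,b in[('barnear',(387,403),(148,275)),('barfar',(436,93),(396,223))]:
    p=dark(T['image'],tc(*a));q=dark(S['image'],sc(*b));print(n,p,q,*tri(ray(ct,p),ray(cs,q)))
E
```

```text
a1 [203.7306 215.9516] [284.4677 144.2139] [ 0.5068 -0.1894  0.0568] 0.0004661474723019507
a2 [206.6866 245.856 ] [262.7602 153.5536] [ 0.4395 -0.1986  0.0563] 0.0003886997847863406
n1 [276.7478 233.139 ] [294.5435 190.3017] [ 0.4684 -0.3551  0.0565] 0.00045591779030361575
n2 [306.6827 237.375 ] [301.5822 210.6606] [ 0.4592 -0.4225  0.0561] 0.0005367987957007778
f2 [311.4664 204.9847] [330.0635 204.0223] [ 0.5323 -0.4329  0.0566] 0.00034326500102485223
f1 plane [ 0.5419 -0.3654  0.058 ]
grip [293.5429 217.7905] [  5  12   8  22 105] [312.4818 191.2545] [  5   6  20  15 220] [ 0.5013 -0.394   0.0791] 0.0006765699693040261
barnear [286.5809 261.7029] [274.3203 203.2605] [ 0.405  -0.3785  0.063 ] 0.0003107234995248993
barfar [301.3599 175.1867] [349.6369 187.3838] [ 0.5991 -0.4096  0.0637] 0.0002247963914238892
```

```bash
python3 -m jog '[[[0.045,-0.01,0],[0,0,0.109]],[[0.09,-0.02,0],[0,0,0.218]],[[0.135,-0.03,0],[0,0,0.327]],[[0.18,-0.04,0],[0,0,0.436]],[[0.225,-0.05,0],[0,0,0.545]]]'
cat > st.py <<'E'
# print shift to target x y z yaw in tool axes: st.py x y z yaw
import sys;from h import *;from station import ctrl
o=ctrl.get_obs();Rm=R.from_rotvec(o['tool_rot']);x,y,z,w=map(float,sys.argv[1:])
d=Rm.as_matrix().T@(np.array([x,y,z])-o['tool_pos'])
Rt=np.array([[np.cos(w),np.sin(w),0],[np.sin(w),-np.cos(w),0],[0,0,-1]])
print('t',round(float(o['t']),2),'pos',o['tool_pos'].round(4),'shift',d.round(4),'turn',R.from_matrix(Rm.as_matrix().T@Rt).as_rotvec().round(4),'F',o['contact_force'].round(1),'open',round(float(o['opening']),4),round(float(o['grip_force']),1),'q6',o['q'][5])
E
python3 st.py .502 -.394 .2 -.159
```

```text
t: 0.65
tool_pos: [0.4264, -0.4462, 0.231]
tool_rot: [-3.131, 0.256, 0.0]
contact_force: [0.3, -0.7, -0.6]
opening: 0.0859
grip_force: 0.0
t 0.65 pos [ 0.4264 -0.4462  0.231 ] shift [ 0.0661 -0.0638  0.031 ] turn [-0.0002  0.0003 -0.0039] F [ 0.3 -0.7 -0.6] open 0.0859 0.0 q6 0.8051291056307112
```

```bash
python3 -m jog '[[[0.033,-0.032,0],[0,0,0]],[[0.066,-0.064,0],[0,0,-0.004]],[[0.066,-0.064,0],[0,0,-0.004]],[[0.066,-0.064,0],[0,0,-0.004]]]' 0.5
python3 - <<'E'
from h import *;from station import ctrl,optics
o=ctrl.get_obs();d=optics.get_image('wrist');pickle.dump((o,d),open('w1.pkl','wb'));cv2.imwrite('pics/w1.png',d['image']);print(o['t'],o['tool_pos'])
E
python3 st.py .502 -.394 .068 -.159
```

```text
t: 1.05
tool_pos: [0.501, -0.394, 0.2307]
tool_rot: [-3.132, 0.239, 0.002]
contact_force: [0.1, -0.9, 0.2]
opening: 0.0427
grip_force: 0.0
1.05 [ 0.50095261 -0.39400455  0.23073664]
t 1.1 pos [ 0.5002 -0.3948  0.2308] shift [ 0.0018 -0.001   0.1628] turn [-0.0001  0.001   0.0052] F [ 0.4 -0.4  0.3] open 0.0426 0.0 q6 0.9400336222777184
```

View pics/w1.png

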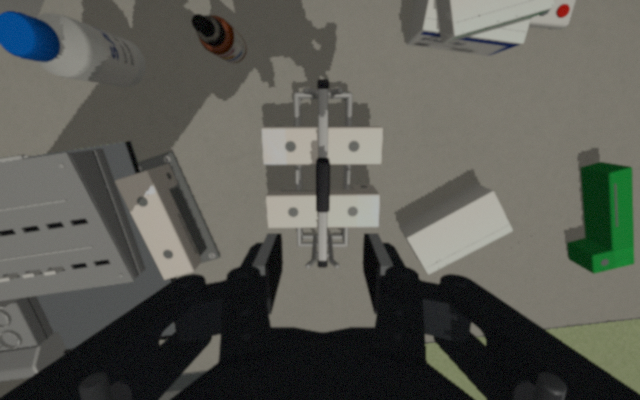

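The bar stands upright at u≈322 with the grip at (322,185), between the open fingers. The inserts in the rack lie at (322,146) and (322,210), and insert_a is at (160,228). I refine the measurement with this view and crop the foot to see its toe.

```bash
python3 - <<'E'
from h import *
np.set_printoptions(precision=4,suppress=True)
o,W=pickle.load(open('w1.pkl','rb'));T=pickle.load(open('top0.pkl','rb'));S=pickle.load(open('scene0.pkl','rb'))
cw,ct,cs=cam(W,o),cam(T),cam(S)
for n,w,p,q in[('a1',(142,201),(203.73,215.95),(284.47,144.21)),('a2',(168,254),(206.69,245.86),(262.76,153.55)),('n1',(293,212),(276.75,233.14),(294.54,190.3)),('n2',(352,211),(306.68,237.375),(301.58,210.66)),('f1',(290,146),(281.95,200.8),None),('f2',(354,146),(311.47,204.98),(330.06,204.02))]:
    w=dark(W['image'],w,4);rs=[ray(cw,w),ray(ct,p)]
    if q:rs.append(ray(cs,q))
    print(n,w,*tri(*rs),plane(cw,w,.058))
p,s=blackblob(W['image'],(312,150,335,220),60);print('grip',p,s,plane(cw,p,.09))
for uv in((322.5,84),(322.5,264)):print(plane(cw,uv,.065))
c=cv2.resize(S['image'][130:185,240:310],(770,605)[:2],interpolation=cv2.INTER_CUBIC)[:600];c2=cv2.resize(W['image'][140:290,60:230],(680,600));
cv2.imwrite('pics/foot.png',cv2.resize(np.hstack([cv2.resize(c,(400,314)),cv2.resize(c2,(356,314))]),None,fx=1,fy=1))
E
```

```text
a1 [138.9855 199.2319] [ 0.5079 -0.1872  0.0559] 0.0030396121884196567 [ 0.5094 -0.1854  0.058 ]
a2 [167.5664 253.8319] [ 0.4394 -0.1985  0.0576] 0.0013551713646319048 [ 0.4391 -0.1972  0.058 ]
n1 [292.2 211.1] [ 0.4686 -0.3541  0.0555] 0.0011343525550245202 [ 0.4692 -0.3534  0.058 ]
n2 [352.3478 211.1957] [ 0.4588 -0.4222  0.0565] 0.0010440171614773458 [ 0.4586 -0.4214  0.058 ]
f1 [nan nan] [nan nan nan] nan [nan nan nan]
f2 [nan nan] [nan nan nan] nan [nan nan nan]
grip [322.3124 183.3214] [  4   8  14  53 669] [ 0.5035 -0.3936  0.09  ]
[ 0.5978 -0.4083  0.065 ]
[ 0.4012 -0.378   0.065 ]h.py:25: RuntimeWarning: invalid value encountered in scalar divide
  return np.array([u+(w*x).sum()/w.sum(),v+(w*y).sum()/w.sum()])
```

View pics/foot.png

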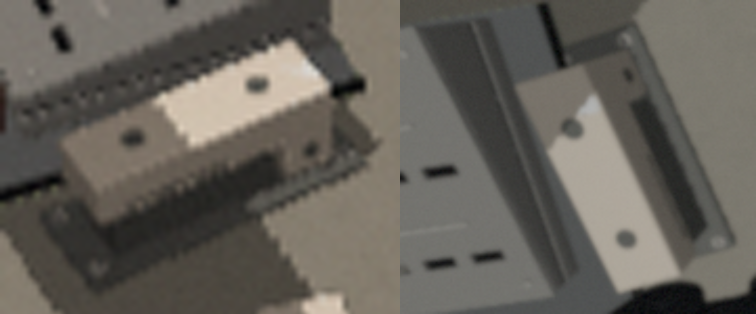

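In both crops the toe of insert_a hangs at the far (+x) end, at (315,140) left and (620,75) right. The near end shows only the dark plinth. Next I descend on the grip and pinch it.

```bash
python3 -m jog '[[[0.001,0,0.04],[0,0,0]],[[0.001,0,0.08],[0,0,0]],[[0.001,0,0.12],[0,0,0]],[[0.001,0,0.145],[0,0,0]],[[0.001,0,0.163],[0,0,0]]]' 0.5 40
python3 -m jog '[[[0,0,0],[0,0,0]],[[0,0,0],[0,0,0]],[[0,0,0],[0,0,0]],[[0,0,0],[0,0,0]]]' 0 50
python3 st.py .502 -.394 .150 -.159
```

```text
t: 1.6
tool_pos: [0.4991, -0.3952, 0.0654]
tool_rot: [-3.13, 0.246, 0.005]
contact_force: [1.2, -0.1, -0.6]
opening: 0.0426
grip_force: 0.0
t: 2.0
tool_pos: [0.5023, -0.3959, 0.0702]
tool_rot: [3.13, -0.242, 0.004]
contact_force: [0.7, 0.7, -1.0]
opening: 0.0134
grip_force: 52.5
t 2.0 pos [ 0.5023 -0.3959  0.0702] shift [-0.0004 -0.0017 -0.0798] turn [ 0.0018 -0.0024  0.0047] F [ 0.7  0.7 -1. ] open 0.0134 52.5 q6 0.9413074091748029
```

```bash
python3 -m jog '[[[0,0,-0.01],[0,0,0]],[[0,0,-0.025],[0,0,0]],[[0,0,-0.04],[0,0,0]],[[0,0,-0.065],[0,0,0]],[[0,0,-0.09],[0,0,0]]]'
python3 st.py .315 -.31 .11 -1.571;python3 st.py .315 -.31 .11 1.571
```

```text
t: 2.5
tool_pos: [0.5017, -0.3951, 0.1607]
tool_rot: [3.131, -0.242, 0.001]
contact_force: [0.6, 0.0, -1.6]
opening: 0.013
grip_force: 52.5
t 2.5 pos [ 0.5017 -0.3951  0.1607] shift [-0.1976 -0.0554  0.0505] turn [-1.0000e-04 -1.3000e-03  1.4169e+00] F [ 0.6  0.  -1.6] open 0.013 52.5 q6 0.9413941833742155
t 2.5 pos [ 0.5017 -0.3951  0.1607] shift [-0.1976 -0.0554  0.0505] turn [ 1.4000e-03 -1.0000e-04 -1.7251e+00] F [ 0.6  0.  -1.6] open 0.013 52.5 q6 0.9413941833742155
```

```bash
python3 -m jog '[[[-0.02,-0.006,0],[0,0,0.14]],[[-0.04,-0.012,0],[0,0,0.28]],[[-0.06,-0.018,0],[0,0,0.42]],[[-0.08,-0.024,0],[0,0,0.56]],[[-0.1,-0.028,0],[0,0,0.7]]]'
python3 st.py .315 -.31 .11 -1.571
```

```text
t: 3.0
tool_pos: [0.4068, -0.3519, 0.1603]
tool_rot: [2.855, -1.309, 0.004]
contact_force: [-0.6, -0.6, -2.1]
opening: 0.0133
grip_force: 52.6
t 3.0 pos [ 0.4068 -0.3519  0.1603] shift [-0.0917  0.0422  0.0501] turn [-0.0009 -0.0024  0.7115] F [-0.6 -0.6 -2.1] open 0.0133 52.6 q6 1.5787751626330164
```

```bash
python3 -m jog '[[[-0.018,0.008,0],[0,0,0.142]],[[-0.037,0.017,0],[0,0,0.284]],[[-0.055,0.026,0],[0,0,0.426]],[[-0.074,0.034,0],[0,0,0.568]],[[-0.092,0.042,0],[0,0,0.71]]]'
python3 st.py .315 -.31 .01 -1.571
```

```text
t: 3.5
tool_pos: [0.3146, -0.3102, 0.1602]
tool_rot: [2.222, -2.22, 0.004]
contact_force: [0.4, 0.1, -1.6]
opening: 0.0133
grip_force: 52.6
t 3.5 pos [ 0.3146 -0.3102  0.1602] shift [-0.0005 -0.0002  0.1502] turn [-0.0016 -0.0022  0.0012] F [ 0.4  0.1 -1.6] open 0.0133 52.6 q6 2.193524893406514
```

```bash
python3 -m jog '[[[0,0,0.04],[0,0,0]],[[0,0,0.08],[0,0,0]],[[0,0,0.115],[0,0,0]],[[0,0,0.135],[0,0,0]],[[0,0,0.143],[0,0,0]]]'
python3 -m jog '[[[0,0,0.003],[0,0,0]],[[0,0,0.005],[0,0,0]],[[0,0,0.005],[0,0,0]]]'
python3 st.py .315 -.31 .01 -1.571
```

```text
t: 4.0
tool_pos: [0.3143, -0.3093, 0.0143]
tool_rot: [-2.229, 2.214, 0.003]
contact_force: [-0.1, 0.2, -1.1]
opening: 0.0134
grip_force: 52.5
t: 4.3
tool_pos: [0.3157, -0.3113, 0.0118]
tool_rot: [2.228, -2.214, 0.004]
contact_force: [-1.0, -0.4, -0.7]
opening: 0.0131
grip_force: 52.5
t 4.3 pos [ 0.3157 -0.3113  0.0118] shift [-0.0013  0.0007  0.0018] turn [-0.0016 -0.0023  0.0069] F [-1.  -0.4 -0.7] open 0.0131 52.5 q6 2.1885401652367498
```

```bash
python3 -m jog '[[[0,0,0.001],[0,0,0]],[[0,0,0.002],[0,0,0]],[[0,0,0.002],[0,0,0]]]'
python3 -m jog '[[[0,0,0.001],[0,0,0]],[[0,0,0.001],[0,0,0]]]'
```

```text
t: 4.6
tool_pos: [0.3155, -0.3109, 0.0095]
tool_rot: [2.229, -2.214, 0.003]
contact_force: [0.4, 1.0, 4.4]
opening: 0.0131
grip_force: 53.3
t: 4.8
tool_pos: [0.3155, -0.3109, 0.0095]
tool_rot: [2.229, -2.214, 0.001]
contact_force: [-3.7, 5.3, 14.0]
opening: 0.0133
grip_force: 54.9
```

```bash
python3 -m jog '[[[0,0,-0.001],[0,0,0]],[[0,0,-0.001],[0,0,0]],[[0,0,-0.001],[0,0,0]],[[0,0,-0.001],[0,0,0]]]' 0.5
python3 -m jog '[[[0,0,-0.03],[0,0,0]],[[0,0,-0.06],[0,0,0]],[[0,0,-0.1],[0,0,0]],[[0,0,-0.15],[0,0,0]]]' 0.5
python3 - <<'E'
from h import *;from station import ctrl,optics
o=ctrl.get_obs();W=optics.get_image('wrist');pickle.dump((o,W),open('w2.pkl','wb'))
T=optics.get_image('top');pickle.dump(T,open('t2.pkl','wb'))
cv2.imwrite('pics/w2.png',np.hstack([cv2.resize(W['image'],(400,250)),cv2.resize(T['image'][150:290,180:404],(400,250))]))
E
python3 st.py .4637 -.3885 .17 1.42;python3 st.py .4637 -.3885 .17 -1.72
```

```text
t: 5.2
tool_pos: [0.3148, -0.31, 0.008]
tool_rot: [-2.229, 2.214, 0.001]
contact_force: [-0.3, -1.3, 0.1]
opening: 0.0426
grip_force: 0.0
t: 5.6
tool_pos: [0.3139, -0.3088, 0.1576]
tool_rot: [-2.228, 2.214, 0.007]
contact_force: [1.1, -0.8, -0.8]
opening: 0.0434
grip_force: 0.0
t 5.7 pos [ 0.3177 -0.3139  0.1663] shift [ 0.0756 -0.1456 -0.0016] turn [ 0.0165 -0.0139 -2.984 ] F [ 0.5 -0.8  1.1] open 0.0426 0.0 q6 2.188516313563228
t 5.7 pos [ 0.3177 -0.3139  0.1663] shift [ 0.0756 -0.1456 -0.0016] turn [-0.0093 -0.011   0.1559] F [ 0.5 -0.8  1.1] open 0.0426 0.0 q6 2.188516313563228
```

View pics/w2.png

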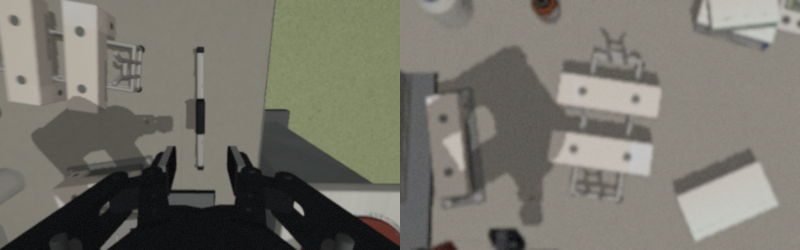

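The bar lies flat on the worktop (left, (200,105)), clear of the rack. Both rack inserts are now unobstructed, with dots at right (585,92), (635,98), (578,147) and (628,157). I refine the insert poses while unshadowed.

```bash
python3 - <<'E'
from h import *
np.set_printoptions(precision=4,suppress=True)
T=pickle.load(open('t2.pkl','rb'));o,W=pickle.load(open('w2.pkl','rb'));ct,cw=cam(T),cam(W,o)
tc=lambda x,y:((x-400)*.56+180,y*.56+150);wc=lambda x,y:(x*1.6,y*1.6)
P={}
for n,a,b in[('n1',(578,147),(82,89)),('n2',(628,157),(79,31)),('f1',(585,92),(20,79)),('f2',(635,98),(14,19)),('a1',(443,118),None),('a2',(448,172),None)]:
    p=dark(T['image'],tc(*a),3);P[n]=plane(ct,p,.057)
    if b: q=dark(W['image'],wc(*b),5);print(n,p,q,P[n][:2],plane(cw,q,.057)[:2],*tri(ray(ct,p),ray(cw,q)))
    else:print(n,p,P[n])
for k in'nfa':
    d=P[k+'1']-P[k+'2'];print(k,((P[k+'1']+P[k+'2'])/2)[:2],np.arctan2(d[1],d[0]),np.linalg.norm(d))
# outline of rack inserts in the top view
im=T['image'];m=(im.min(2)>150).astype(np.uint8);cs,_=cv2.findContours(m,0,1)
for c in cs:
    r=cv2.minAreaRect(c)
    if cv2.contourArea(c)>400 and 240<r[0][0]<340 and 180<r[0][1]<250:
        b=np.array([plane(ct,p,.058) for p in cv2.boxPoints(r)]);e=[b[1]-b[0],b[2]-b[1]];e=max(e,key=np.linalg.norm)
        print(b.mean(0)[:2],np.arctan2(e[1],e[0]),np.linalg.norm(e),np.linalg.norm(b[1]-b[0]),np.linalg.norm(b[2]-b[1]))
E
```

```text
n1 [277.5931 232.9567] [nan nan] [ 0.4684 -0.3569] [nan nan] [nan nan nan] nan
n2 [306.6561 237.35  ] [nan nan] [ 0.4587 -0.4223] [nan nan] [nan nan nan] nan
f1 [282.1038 200.5647] [ 33.     127.4444] [ 0.5419 -0.366 ] [ 0.5466 -0.3645] [ 0.5412 -0.3657  0.0625] 0.0008745611217481251
f2 [311.4777 204.9509] [nan nan] [ 0.532  -0.4328] [nan nan] [nan nan nan] nan
a1 [203.6939 215.9008] [ 0.5065 -0.1892  0.057 ]
a2 [206.7011 245.9429] [ 0.439  -0.1987  0.057 ]
n [ 0.4636 -0.3896] 1.4240324109774383 0.06610277128568981
f [ 0.537  -0.3994] 1.4238926123706634 0.06752064590045213
a [ 0.4727 -0.1939] 0.1395016268753054 0.06818550520742603
[ 0.4624 -0.3935] -1.709956476239419 0.12199072357822467 0.04053034032500045 0.12199072357822467
[ 0.5361 -0.3993] -1.7159583239594505 0.12946515655144694 0.03929222222309458 0.12946515655144694h.py:25: RuntimeWarning: invalid value encountered in scalar divide
  return np.array([u+(w*x).sum()/w.sum(),v+(w*y).sum()/w.sum()])
```

```bash
python3 -m jog '[[[0.015,-0.029,0],[0,0,-0.145]],[[0.03,-0.058,0],[0,0,-0.29]],[[0.045,-0.087,0],[0,0,-0.435]],[[0.06,-0.116,0],[0,0,-0.58]],[[0.075,-0.145,0],[0,0,-0.725]]]' 0.68 >/dev/null
for i in 1 2 3; do :; done
python3 -m jog '[[[0,0,0],[0,0,-0.145]],[[0,0,0],[0,0,-0.29]],[[0,0,0],[0,0,-0.435]],[[0,0,0],[0,0,-0.58]],[[0,0,0],[0,0,-0.725]]]' >/dev/null
python3 -m jog '[[[0,0,0],[0,0,-0.145]],[[0,0,0],[0,0,-0.29]],[[0,0,0],[0,0,-0.435]],[[0,0,0],[0,0,-0.58]],[[0,0,0],[0,0,-0.725]]]' >/dev/null
python3 -m jog '[[[0,0,0],[0,0,-0.145]],[[0,0,0],[0,0,-0.29]],[[0,0,0],[0,0,-0.435]],[[0,0,0],[0,0,-0.58]],[[0,0,0],[0,0,-0.725]]]'
python3 st.py .4637 -.389 .10 1.424
```

```text
t: 7.7
tool_pos: [0.4602, -0.384, 0.1573]
tool_rot: [-2.46, -1.952, 0.0]
contact_force: [0.6, -0.1, -0.6]
opening: 0.058
grip_force: 0.0
t 7.7 pos [ 0.4602 -0.384   0.1573] shift [-0.0041  0.0046  0.0573] turn [-0.0009 -0.0007 -0.0823] F [ 0.6 -0.1 -0.6] open 0.058 0.0 q6 -0.590455790776519
```

```bash
python3 -m jog '[[[-0.004,0.0045,0.03],[0,0,-0.082]],[[-0.004,0.0045,0.057],[0,0,-0.082]],[[-0.004,0.0045,0.057],[0,0,-0.082]]]'
python3 st.py .4637 -.389 .033 1.424
python3 - <<'E'
from h import *;from station import ctrl,optics
o=ctrl.get_obs();W=optics.get_image('wrist');pickle.dump((o,W),open('w3.pkl','wb'));cv2.imwrite('pics/w3.png',W['image'])
E
python3 st.py .4637 -.389 .033 1.424
```

```text
t: 8.0
tool_pos: [0.4613, -0.3865, 0.0957]
tool_rot: [-2.378, -2.039, 0.001]
contact_force: [0.5, -0.8, -0.9]
opening: 0.0582
grip_force: 0.0
t 8.0 pos [ 0.4613 -0.3865  0.0957] shift [-0.0025  0.0032  0.0627] turn [-0.0077 -0.0061 -0.0064] F [ 0.5 -0.8 -0.9] open 0.0582 0.0 q6 -0.6677918220472919
t 8.05 pos [ 0.4624 -0.3876  0.0982] shift [-0.0014  0.0019  0.0652] turn [-0.0047 -0.0038 -0.0064] F [-0.6 -0.8  0.2] open 0.0585 0.0 q6 -0.6677654704749144
```

View pics/w3.png

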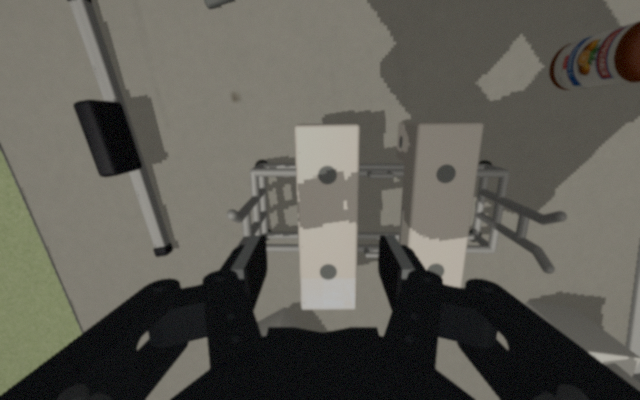

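Wrist view at 100 mm: N lies between the fingers, dots at (327,175) and (328,271). F lies right of the right finger, dot at (446,173). The fingers fit the gap. I check the centring numerically.

```bash
python3 - <<'E'
from h import *
np.set_printoptions(precision=4,suppress=True)
o,W=pickle.load(open('w3.pkl','rb'));C=cam(W,o);Rm=C[2]
tr=R.from_rotvec(o['tool_rot']).as_matrix()
Q=[]
for w in((327,175),(328,271),(446,173)):
    q=dark(W['image'],w,12);p=plane(C,q,.058);Q.append(p);print(q,p,'tool',tr.T@(p-o['tool_pos']))
d=Q[0]-Q[1];print((Q[0]+Q[1])/2,np.arctan2(d[1],d[0]),np.linalg.norm(d))
E
```

```text
[327.6519 176.3418] [ 0.4691 -0.3554  0.058 ] tool [0.0317 0.0032 0.0379]
[327.8032 271.4392] [ 0.4592 -0.4218  0.058 ] tool [-0.0354  0.0036  0.0375]
[445.5835 173.3453] [ 0.5427 -0.3648  0.058 ] tool [0.0337 0.0774 0.0373]
[ 0.4641 -0.3886  0.058 ] 1.4231107273509345 0.06718787578509802
```

```bash
python3 -m jog '[[[-0.0015,0.003,0.015],[0,0,-0.006]],[[-0.0015,0.003,0.03],[0,0,-0.006]],[[-0.0015,0.003,0.045],[0,0,-0.006]],[[-0.0015,0.003,0.058],[0,0,-0.006]],[[-0.0015,0.003,0.063],[0,0,-0.006]]]'
python3 -m jog '[[[0,0,0],[0,0,0]],[[0,0,0],[0,0,0]]]'
python3 st.py .4641 -.3886 .033 1.423
```

```text
t: 8.55
tool_pos: [0.4656, -0.39, 0.0358]
tool_rot: [-2.376, -2.05, 0.0]
contact_force: [0.5, 0.8, 1.2]
opening: 0.0585
grip_force: 0.0
t: 8.75
tool_pos: [0.4668, -0.3913, 0.0386]
tool_rot: [2.378, 2.052, -0.0]
contact_force: [-0.7, -0.6, -0.0]
opening: 0.0579
grip_force: 0.0
t 8.75 pos [ 0.4668 -0.3913  0.0386] shift [ 0.0023 -0.0031  0.0056] turn [0.0004 0.0004 0.0009] F [-0.7 -0.6 -0. ] open 0.0579 0.0 q6 -0.6727988542483712
```

```bash
python3 -m jog '[[[0.0023,-0.003,0.004],[0,0,0]],[[0.0023,-0.003,0.004],[0,0,0]],[[0.0023,-0.003,0.004],[0,0,0]]]'
python3 st.py .4641 -.3886 .033 1.423;python3 -m jog '[[[0,0,0],[0,0,0]],[[0,0,0],[0,0,0]]]'
python3 st.py .4641 -.3886 .033 1.423
```

```text
t: 9.05
tool_pos: [0.4639, -0.3883, 0.0345]
tool_rot: [2.378, 2.052, -0.0]
contact_force: [0.4, -0.7, -0.5]
opening: 0.0581
grip_force: 0.0
t 9.05 pos [ 0.4639 -0.3883  0.0345] shift [-0.0002  0.0002  0.0015] turn [0.0002 0.0002 0.0008] F [ 0.4 -0.7 -0.5] open 0.0581 0.0 q6 -0.672910893401211
t: 9.25
tool_pos: [0.4641, -0.3885, 0.0346]
tool_rot: [2.378, 2.052, 0.0]
contact_force: [-0.9, 0.7, 1.2]
opening: 0.0582
grip_force: 0.0
t 9.25 pos [ 0.4641 -0.3885  0.0346] shift [-0.0001  0.      0.0016] turn [0.0004 0.0003 0.0008] F [-0.9  0.7  1.2] open 0.0582 0.0 q6 -0.6728679470708873
```

```bash
python3 -m jog '[[[0,0,0.001],[0,0,0]],[[0,0,0.001],[0,0,0]],[[0,0,0.001],[0,0,0]],[[0,0,0.001],[0,0,0]],[[0,0,0.001],[0,0,0]]]' 0 60
python3 st.py .4641 -.3886 .033 1.423
python3 -m jog '[[[0,0,-0.015],[0,0,0]],[[0,0,-0.035],[0,0,0]],[[0,0,-0.06],[0,0,0]],[[0,0,-0.09],[0,0,0]],[[0,0,-0.12],[0,0,0]]]'
python3 st.py .4403 -.1976 .155 0.139
```

```text
t: 9.75
tool_pos: [0.4641, -0.3886, 0.0335]
tool_rot: [2.378, 2.052, 0.0]
contact_force: [-0.2, 0.0, 2.0]
opening: 0.0391
grip_force: 60.8
t 9.75 pos [ 0.4641 -0.3886  0.0335] shift [-0.0001 -0.      0.0005] turn [0.0004 0.0003 0.0008] F [-0.2  0.   2. ] open 0.0391 60.8 q6 -0.6729151837343624
t: 10.25
tool_pos: [0.4635, -0.3879, 0.1545]
tool_rot: [-2.378, -2.052, 0.0]
contact_force: [0.6, -1.4, -0.3]
opening: 0.0391
grip_force: 60.6
t 10.25 pos [ 0.4635 -0.3879  0.1545] shift [ 0.1849 -0.0509 -0.0004] turn [-1.1000e-03 -0.0000e+00  1.2848e+00] F [ 0.6 -1.4 -0.3] open 0.0391 60.6 q6 -0.6729169851085575
```

```bash
python3 - <<'E'
from h import *
np.set_printoptions(precision=4,suppress=True)
T=pickle.load(open('top0.pkl','rb'));o,W=pickle.load(open('w1.pkl','rb'));ct,cw=cam(T),cam(W,o)
for p,q in(((200.7,199.9),(137.9,168.7)),((200.7,191),(128.3,142.4))):print('plate',tri(ray(ct,p),ray(cw,q)))
t=T['image'][180:270,165:225];w=W['image'][130:300,60:230]
cv2.imwrite('pics/edge.png',np.hstack([cv2.resize(t,(360,540),interpolation=2),cv2.resize(w,(440,440),interpolation=2)[:540] if 0 else cv2.copyMakeBorder(cv2.resize(w,(440,440),interpolation=2),0,100,0,0,0)]))
E
```

```text
plate (array([ 0.5437, -0.175 ,  0.0307]), np.float64(0.0035144872348010065))
plate (array([ 0.5714, -0.1667,  0.0151]), np.float64(0.0011181008672403315))
```

View pics/edge.png

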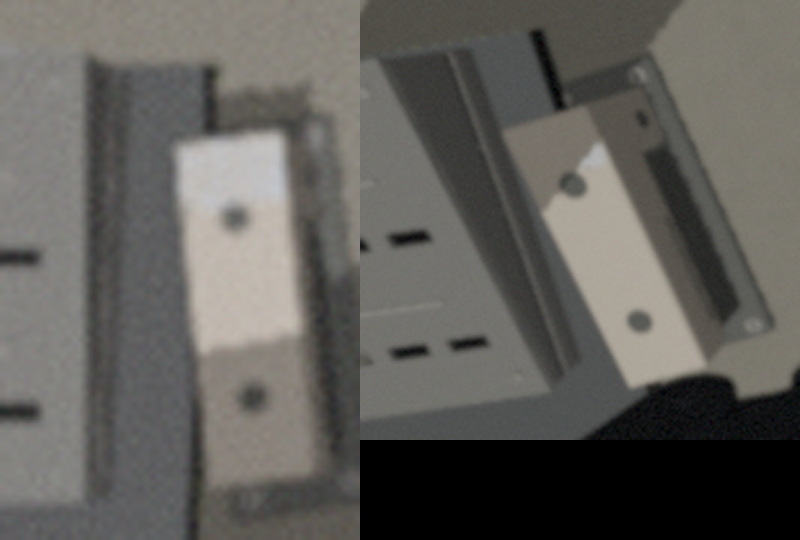

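The grey box stands clear to the left of the foot: its top edge is at left (88,60) and its base step at (120,70). The dark tray under it is low. I check the height and y of the box edge.

```bash
python3 - <<'E'
from h import *
T=pickle.load(open('top0.pkl','rb'));o,W=pickle.load(open('w1.pkl','rb'));ct,cw=cam(T),cam(W,o)
for p,q in(((179.5,189.5),(67.7,153)),((185,190.5),(104,147))):print(tri(ray(ct,p),ray(cw,q)))
E
```

```text
(array([ 0.56830345, -0.13275454,  0.06296376]), np.float64(0.002548090223284593))
(array([ 0.57245345, -0.12605691,  0.0034446 ]), np.float64(0.0010034068787166922))
```

```bash
python3 -m jog '[[[0.02,-0.005,0],[0,0,0.128]],[[0.04,-0.01,0],[0,0,0.256]],[[0.06,-0.015,0],[0,0,0.384]],[[0.08,-0.02,0],[0,0,0.512]],[[0.1,-0.025,0],[0,0,0.64]]]'
python3 st.py .4406 -.1976 .155 0.139
```

```text
t: 10.75
tool_pos: [0.4535, -0.2848, 0.1537]
tool_rot: [-2.906, -1.192, 0.0]
contact_force: [0.2, 0.8, -1.4]
opening: 0.039
grip_force: 60.8
t 10.75 pos [ 0.4535 -0.2848  0.1537] shift [ 0.052  -0.0711 -0.0013] turn [-2.000e-04  0.000e+00  6.395e-01] F [ 0.2  0.8 -1.4] open 0.039 60.8 q6 0.09257549668877117
```

```bash
python3 -m jog '[[[0.01,-0.014,0],[0,0,0.128]],[[0.021,-0.028,0],[0,0,0.256]],[[0.031,-0.043,0],[0,0,0.384]],[[0.042,-0.057,0],[0,0,0.512]],[[0.052,-0.071,0],[0,0,0.64]]]'
python3 -m jog '[[[0,0,0.01],[0,0,0]],[[0,0,0.02],[0,0,0]],[[0,0,0.02],[0,0,0]],[[0,0,0.02],[0,0,0]]]'
python3 st.py .4406 -.1976 .063 0.139
python3 - <<'E'
from h import *;from station import ctrl,optics
np.set_printoptions(precision=4,suppress=True)
o=ctrl.get_obs();W=optics.get_image('wrist');S=optics.get_image('scene');T=optics.get_image('top');pickle.dump((o,W,S,T),open('w4.pkl','wb'));
cv2.imwrite('pics/w4.png',np.vstack([np.hstack([cv2.resize(W['image'],(400,250)),cv2.resize(T['image'][180:280,150:310],(400,250),interpolation=2)]),np.hstack([cv2.resize(S['image'][100:200,210:370],(400,250),interpolation=2)]*2)]))
E
```

```text
t: 11.25
tool_pos: [0.4402, -0.1979, 0.1537]
tool_rot: [-3.134, -0.217, -0.0]
contact_force: [0.3, 0.0, -1.7]
opening: 0.0388
grip_force: 60.8
t: 11.65
tool_pos: [0.4402, -0.1991, 0.1326]
tool_rot: [-3.133, -0.226, 0.002]
contact_force: [-0.6, -0.3, -1.0]
opening: 0.0389
grip_force: 60.7
t 11.65 pos [ 0.4402 -0.1991  0.1326] shift [ 0.0007 -0.0014  0.0696] turn [-0.001   0.0013  0.0048] F [-0.6 -0.3 -1. ] open 0.0389 60.7 q6 0.8480278742261054
```

View pics/w4.png

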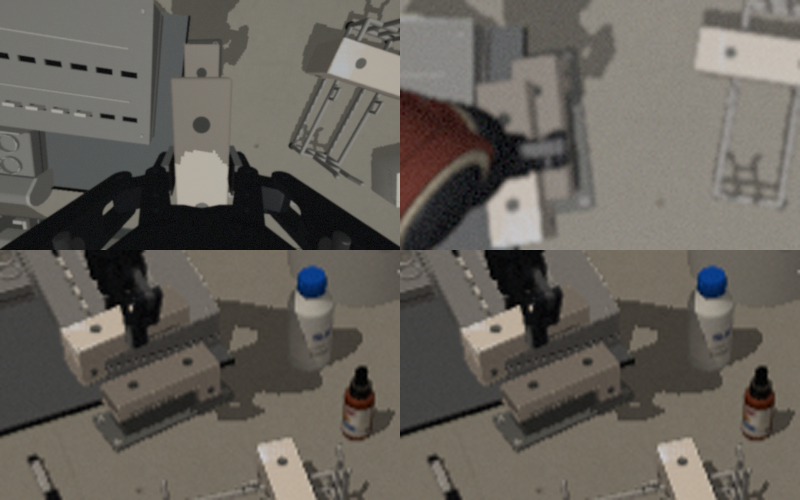

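Held insert is over the foot. In the wrist pane, insert_a's far end shows behind it (dot (202,73), pane coordinates) and the held one's dot is at (201,125). They look aligned. I check the alignment numerically.

```bash
python3 - <<'E'
from h import *
np.set_printoptions(precision=4,suppress=True)
o,W,S,T=pickle.load(open('w4.pkl','rb'));C=cam(W,o);tr=R.from_rotvec(o['tool_rot']).as_matrix();g=cv2.cvtColor(W['image'],6)
for w,z,r in(((323,117),.058,6),((322,200),o['tool_pos'][2]-.0015+.026,14)):
    q=dark(W['image'],w,r);p=plane(C,q,z);print(q,p,'tool',tr.T@(p-o['tool_pos']))
for v,z in((90,.058),(100,.058),(150,.157),(170,.157),(220,.157),(240,.157)):
    row=cv2.GaussianBlur(g,(1,5),0)[v].astype(int);gr=np.abs(np.gradient(row.astype(float)));
    l=265+gr[265:310].argmax();rr=335+gr[335:380].argmax()
    print(v,l,rr,[ (tr.T@(plane(C,(x,v),z)-o['tool_pos']))[:2].round(4) for x in(l,rr)])
cs=cam(S)
for a in((142,384-250),(187,362-250)):
    q=dark(S['image'],(a[0]*.4+210,a[1]*.4+100),2);print('scene a',q,plane(cs,q,.058))
print(o['tool_pos'],o['tool_rot'])
E
```

```text
[nan nan] [nan nan nan] tool [nan nan nan]
[320. 210.] [ 0.4687 -0.1932  0.1571] tool [ 0.0291 -0.0017 -0.0245]
90 295 350 [array([ 0.0855, -0.02  ]), array([0.0854, 0.0188])]
100 295 350 [array([ 0.0788, -0.0202]), array([0.0788, 0.0189])]
150 274 371 [array([ 0.0547, -0.0203]), array([0.0547, 0.019 ])]
170 275 370 [array([ 0.0465, -0.0203]), array([0.0464, 0.019 ])]
220 278 365 [array([ 0.0245, -0.02  ]), array([0.0245, 0.0178])]
240 278 367 [array([ 0.0151, -0.0204]), array([0.0151, 0.019 ])]
scene a [265.  153.6] [ 0.445 -0.203  0.058]
scene a [284.4667 144.3375] [ 0.5067 -0.1912  0.058 ]
[ 0.4402 -0.1991  0.1326] [-3.1326 -0.2257  0.0021]h.py:25: RuntimeWarning: invalid value encountered in scalar divide
  return np.array([u+(w*x).sum()/w.sum(),v+(w*y).sum()/w.sum()])
```

```bash
python3 - <<'E'
from h import *
np.set_printoptions(precision=4,suppress=True)
o,W,S,T=pickle.load(open('w4.pkl','rb'));C=cam(W,o);tr=R.from_rotvec(o['tool_rot']).as_matrix();g=cv2.cvtColor(W['image'],6).astype(float)
col=g[:,300:345].mean(1)
print(col[64:96].round(),col[118:162].round())
gr=np.abs(np.gradient(col))
for a,b,z in((60,98,.058),(118,165,.1571)):
    v=a+gr[a:b].argmax();print(v,(tr.T@(plane(C,(322,v),z)-o['tool_pos'])))
m=g[105:160,300:345];print([(int(y)+105,int(x)+300) for y,x in[np.unravel_index(m.argmin(),m.shape)]])
for (u,v) in ((322,146),(322,147)):print(tr.T@(plane(C,(u,v),.058)-o['tool_pos']))
d=dark(W['image'],(322,200),7);print(d)
E
```

```text
[ 62.  65.  66.  69.  70.  74.  89. 108. 119. 122. 124. 124. 124. 124.
 124. 123. 123. 123. 123. 123. 123. 123. 123. 123. 123. 123. 123. 123.
 123. 123. 123. 122.] [102. 103. 103. 104. 101.  96.  96. 104. 111. 115. 118. 120. 122. 122.
 121. 122. 121. 122. 121. 122. 122. 122. 122. 121. 121. 122. 122. 121.
 121. 121. 121. 121. 121. 121. 121. 122. 121. 121. 121. 121. 121. 121.
 121. 121.]
70 [ 0.0984 -0.001   0.0744]
125 [ 0.0645 -0.0008 -0.0246]
[(118, 319)]
[ 0.0464 -0.001   0.0745]
[ 0.0457 -0.001   0.0745]
[nan nan]h.py:25: RuntimeWarning: invalid value encountered in scalar divide
  return np.array([u+(w*x).sum()/w.sum(),v+(w*y).sum()/w.sum()])
```

```bash
python3 -m jog '[[[0.0007,0,0.016],[0,0,0.002]],[[0.0007,0,0.032],[0,0,0.002]],[[0.0007,0,0.048],[0,0,0.002]],[[0.0007,0,0.06],[0,0,0.002]],[[0.0007,0,0.065],[0,0,0.002]]]'
python3 -m jog '[[[0,0,0],[0,0,0]],[[0,0,0],[0,0,0]],[[0,0,0],[0,0,0]],[[0,0,0],[0,0,0]]]'
python3 st.py .4406 -.1985 .0595 0.139
```

```text
t: 12.3
tool_pos: [0.4407, -0.1985, 0.0671]
tool_rot: [-3.133, -0.222, 0.002]
contact_force: [-0.6, -0.3, -2.0]
opening: 0.0389
grip_force: 60.7
t: 12.7
tool_pos: [0.4418, -0.199, 0.0691]
tool_rot: [3.133, 0.223, 0.002]
contact_force: [-0.2, -0.6, -1.7]
opening: 0.0389
grip_force: 60.7
t 12.7 pos [ 0.4418 -0.199   0.0691] shift [-0.0011 -0.0007  0.0096] turn [ 0.001  -0.0012  0.0029] F [-0.2 -0.6 -1.7] open 0.0389 60.7 q6 0.8519268941314391
```

```bash
python3 -m jog '[[[-0.0012,0,0.004],[0,0,0.002]],[[-0.0012,0,0.007],[0,0,0.002]],[[-0.0012,0,0.008],[0,0,0.002]],[[-0.0012,0,0.008],[0,0,0.002]],[[-0.0012,0,0.008],[0,0,0.002]]]'
python3 -m jog '[[[0,0,0.0005],[0,0,0]],[[0,0,0.001],[0,0,0]],[[0,0,0.001],[0,0,0]],[[0,0,0.001],[0,0,0]]]'
python3 st.py .4406 -.1985 .0595 0.139
```

```text
t: 13.2
tool_pos: [0.44, -0.1988, 0.0602]
tool_rot: [-3.134, -0.219, 0.0]
contact_force: [0.4, 0.3, -1.7]
opening: 0.0391
grip_force: 60.7
t: 13.6
tool_pos: [0.4402, -0.199, 0.0596]
tool_rot: [3.134, 0.219, 0.0]
contact_force: [-0.1, 0.5, 0.3]
opening: 0.039
grip_force: 60.9
t 13.6 pos [ 0.4402 -0.199   0.0596] shift [ 0.0004 -0.0004  0.0001] turn [ 0.0002 -0.0002  0.0008] F [-0.1  0.5  0.3] open 0.039 60.9 q6 0.8523325759783342
```

```bash
python3 -m jog '[[[0,0,0.0005],[0,0,0]],[[0,0,0.0005],[0,0,0]],[[0,0,0.0005],[0,0,0]]]'
python3 -m jog '[[[0,0,0],[0,0,0]],[[0,0,0],[0,0,0]],[[0,0,0],[0,0,0]]]' 0.64
python3 -m jog '[[[0,0,-0.01],[0,0,0]],[[0,0,-0.03],[0,0,0]],[[0,0,-0.05],[0,0,0]],[[0,0,-0.09],[0,0,0]],[[0,0,-0.13],[0,0,0]]]'
python3 -m jog '[[[0,0,0],[0,0,0]],[[0,0,0],[0,0,0]],[[0,0,0],[0,0,0]]]'
python3 - <<'E'
from h import *;from station import ctrl,optics
np.set_printoptions(precision=4,suppress=True)
o=ctrl.get_obs();W=optics.get_image('wrist');S=optics.get_image('scene');T=optics.get_image('top');pickle.dump((o,W,S,T),open('w5.pkl','wb'));
cv2.imwrite('pics/w5.png',np.vstack([np.hstack([cv2.resize(W['image'],(400,250)),cv2.resize(T['image'][180:280,150:310],(400,250),interpolation=2)]),np.hstack([cv2.resize(S['image'][100:200,210:370],(400,250),interpolation=2)]*2)]))
C=cam(W,o);tr=R.from_rotvec(o['tool_rot']).as_matrix();print(o['tool_pos'],o['tool_rot'])
g=cv2.cvtColor(W['image'],6).astype(float)
E
python3 st.py .537 -.3992 .19 1.424
```

```text
t: 13.9
tool_pos: [0.4402, -0.1989, 0.0596]
tool_rot: [-3.134, -0.22, 0.0]
contact_force: [-3.0, 1.1, 6.8]
opening: 0.0388
grip_force: 61.5
t: 14.2
tool_pos: [0.4401, -0.1989, 0.0586]
tool_rot: [3.134, 0.219, 0.0]
contact_force: [-0.3, 0.1, 0.9]
opening: 0.0547
grip_force: 0.0
t: 14.7
tool_pos: [0.4396, -0.1985, 0.19]
tool_rot: [-3.133, -0.219, 0.001]
contact_force: [0.1, -0.7, 0.0]
opening: 0.0547
grip_force: 0.0
t: 15.0
tool_pos: [0.4395, -0.1985, 0.1878]
tool_rot: [-3.133, -0.219, 0.002]
contact_force: [-0.7, -0.0, -1.4]
opening: 0.0548
grip_force: 0.0
[ 0.4395 -0.1985  0.1878] [-3.1329 -0.2194  0.0022]
t 15.15 pos [ 0.4393 -0.1983  0.1871] shift [ 0.0688  0.2125 -0.0035] turn [-3.2000e-03  7.0000e-04 -1.2842e+00] F [-0.1 -0.3 -0.6] open 0.0549 0.0 q6 0.852358153453006
```

View pics/w5.png

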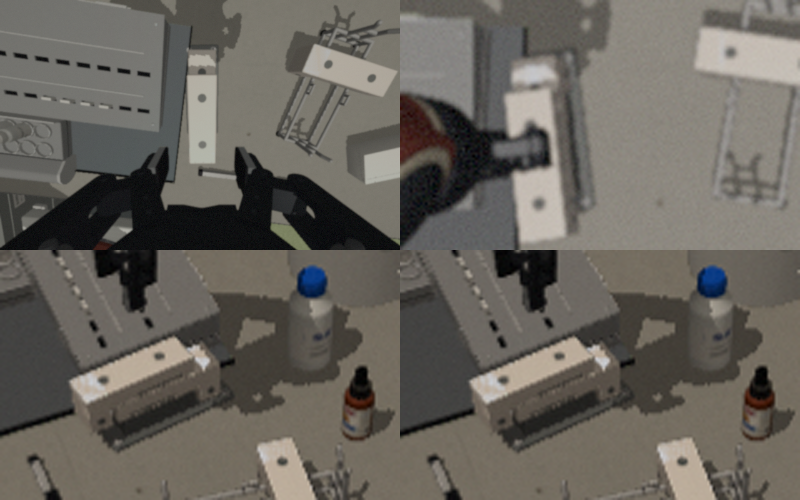

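Insert N lies squarely on insert_a: panes show toe at the near end (85,400), insert_a's far end still exposed at (202,360), nothing else moved. I have now viewed 11 pictures, one over the limit of 10, so from here I check by numbers only. Next is the second rack insert.

```bash
python3 -m jog '[[[0.007,0.021,0],[0,0,-0.128]],[[0.014,0.042,0],[0,0,-0.256]],[[0.021,0.064,0],[0,0,-0.384]],[[0.028,0.085,0],[0,0,-0.512]],[[0.035,0.106,0],[0,0,-0.64]]]' 0.68
python3 st.py .5376 -.3985 .187 1.424
```

```text
t: 15.65
tool_pos: [0.4894, -0.2994, 0.1873]
tool_rot: [-2.901, -1.201, 0.002]
contact_force: [0.9, -0.2, 0.0]
opening: 0.0579
grip_force: 0.0
t 15.65 pos [ 0.4894 -0.2994  0.1873] shift [-3.590e-02  1.042e-01  1.000e-04] turn [-2.40e-03 -5.00e-04 -6.39e-01] F [ 0.9 -0.2  0. ] open 0.0579 0.0 q6 0.10702590797639541
```

```bash
python3 -m jog '[[[-0.007,0.021,0],[0,0,-0.128]],[[-0.014,0.042,0],[0,0,-0.256]],[[-0.021,0.063,0],[0,0,-0.384]],[[-0.028,0.084,0],[0,0,-0.512]],[[-0.036,0.104,0],[0,0,-0.639]]]'
python3 -m jog '[[[0,0,0.03],[0,0,0]],[[0,0,0.06],[0,0,0]],[[0,0,0.08],[0,0,0]],[[0,0,0.08],[0,0,0]],[[0,0,0.08],[0,0,0]]]' >/dev/null
python3 - <<'E'
from h import *;from station import ctrl,optics
np.set_printoptions(precision=4,suppress=True)
o=ctrl.get_obs();W=optics.get_image('wrist');pickle.dump((o,W),open('w6.pkl','wb'))
C=cam(W,o);tr=R.from_rotvec(o['tool_rot']).as_matrix()
m=(W['image'][100:320,230:420].max(2)<90).astype(np.uint8);n,l,s,c=cv2.connectedComponentsWithStats(m)
for i in range(1,n):
    if 60<s[i,4]<900:
        q=c[i]+[230,100];p=plane(C,q,.058);print(s[i],q,p,(tr.T@(p-o['tool_pos']))[:2])
E
python3 st.py .5376 -.3985 .035 1.424
```

```text
t: 16.15
tool_pos: [0.537, -0.3986, 0.1871]
tool_rot: [-2.376, -2.051, 0.0]
contact_force: [-0.7, 0.3, -0.2]
opening: 0.0578
grip_force: 0.0
[  0  55  63   8 402] [261.1144 158.8483] [ 0.5023 -0.3509  0.058 ] [ 0.0412 -0.041 ]
[35 67 25  5 72] [277.9861 168.125 ] [ 0.5122 -0.3587  0.058 ] [ 0.0349 -0.03  ]
[ 86  67  16  12 131] [324.6489 172.4962] [ 0.5427 -0.3664  0.058 ] [0.0319 0.0014]
[  0 121  65   9 440] [261.45  224.825] [ 0.4928 -0.3968  0.058 ] [-0.0057 -0.0434]
[123 133  22   9 153] [362.1569 236.5229] [ 0.5623 -0.4165  0.058 ] [-0.0146  0.0283]
[123 145  19  11 153] [360.4379 249.8105] [ 0.5599 -0.4267  0.058 ] [-0.025   0.0274]
t 16.7 pos [ 0.5374 -0.3985  0.1095] shift [0.0001 0.0002 0.0745] turn [ 0.0007  0.0004 -0.0052] F [-0.8  0.5  0.4] open 0.0582 0.0 q6 -0.5972244330898062
```

```bash
python3 -m jog '[[[-0.0015,0.001,0.02],[0,0,-0.005]],[[-0.0015,0.001,0.04],[0,0,-0.005]],[[-0.0015,0.001,0.058],[0,0,-0.005]],[[-0.0015,0.001,0.07],[0,0,-0.005]],[[-0.0015,0.001,0.074],[0,0,-0.005]]]'
python3 -m jog '[[[0,0,0],[0,0,0]],[[0,0,0],[0,0,0]],[[0,0,0],[0,0,0]],[[0,0,0],[0,0,0]]]'
python3 st.py .5382 -.4003 .034 1.424
```

```text
t: 17.2
tool_pos: [0.5373, -0.3994, 0.0336]
tool_rot: [-2.377, -2.051, 0.0]
contact_force: [-0.5, -0.9, 1.4]
opening: 0.0579
grip_force: 0.0
t: 17.6
tool_pos: [0.5382, -0.4002, 0.0357]
tool_rot: [2.378, 2.051, 0.0]
contact_force: [-0.5, -0.1, -0.2]
opening: 0.0582
grip_force: 0.0
t 17.6 pos [ 0.5382 -0.4002  0.0357] shift [-0.0001 -0.      0.0017] turn [ 0.0012  0.0007 -0.0002] F [-0.5 -0.1 -0.2] open 0.0582 0.0 q6 -0.6033120950155754
```

```bash
python3 -m jog '[[[0,0,0.001],[0,0,0]],[[0,0,0.0015],[0,0,0]],[[0,0,0.0015],[0,0,0]],[[0,0,0.0015],[0,0,0]],[[0,0,0.0015],[0,0,0]]]' 0 60
python3 st.py .5382 -.4003 .034 1.424
python3 -m jog '[[[0,0,-0.015],[0,0,0]],[[0,0,-0.035],[0,0,0]],[[0,0,-0.06],[0,0,0]],[[0,0,-0.1],[0,0,0]],[[0,0,-0.145],[0,0,0]]]'
python3 st.py .4729 -.1944 .18 0.139
```

```text
t: 18.1
tool_pos: [0.5383, -0.4003, 0.0343]
tool_rot: [2.378, 2.051, 0.0]
contact_force: [-0.8, 1.2, 5.5]
opening: 0.0386
grip_force: 61.6
t 18.1 pos [ 0.5383 -0.4003  0.0343] shift [-0.0001 -0.0001  0.0003] turn [ 0.0011  0.0007 -0.0002] F [-0.8  1.2  5.5] open 0.0386 61.6 q6 -0.603244822199579
t: 18.6
tool_pos: [0.5365, -0.3987, 0.1775]
tool_rot: [-2.375, -2.049, 0.001]
contact_force: [0.4, -0.2, -1.6]
opening: 0.0392
grip_force: 60.8
t 18.6 pos [ 0.5365 -0.3987  0.1775] shift [ 0.1928 -0.0928 -0.0017] turn [-5.0000e-03  2.0000e-04  1.2848e+00] F [ 0.4 -0.2 -1.6] open 0.0392 60.8 q6 -0.6033174943891793
```

```bash
python3 -m jog '[[[0.02,-0.009,0],[0,0,0.128]],[[0.04,-0.018,0],[0,0,0.256]],[[0.06,-0.028,0],[0,0,0.384]],[[0.08,-0.037,0],[0,0,0.512]],[[0.1,-0.046,0],[0,0,0.64]]]' >/dev/null
python3 st.py .4729 -.1944 .18 0.139
```

```text
t 19.1 pos [ 0.5062 -0.293   0.1781] shift [ 0.0456 -0.0936 -0.0018] turn [-8.000e-04  4.000e-04  6.394e-01] F [ 0.6 -0.2 -0.9] open 0.0391 60.9 q6 0.140413222337291
```

```bash
python3 -m jog '[[[0.009,-0.019,0],[0,0,0.128]],[[0.018,-0.038,0],[0,0,0.256]],[[0.028,-0.057,0],[0,0,0.384]],[[0.037,-0.075,0],[0,0,0.512]],[[0.046,-0.094,0],[0,0,0.639]]]' >/dev/null
python3 -m jog '[[[0,0,0.015],[0,0,0]],[[0,0,0.03],[0,0,0]],[[0,0,0.03],[0,0,0]],[[0,0,0.03],[0,0,0]],[[0,0,0.03],[0,0,0]]]' >/dev/null
python3 - <<'E'
from h import *;from station import ctrl,optics
np.set_printoptions(precision=4,suppress=True)
o=ctrl.get_obs();W=optics.get_image('wrist');C=cam(W,o);tr=R.from_rotvec(o['tool_rot']).as_matrix();g=cv2.cvtColor(W['image'],6).astype(float)
z=o['tool_pos'][2]-.0023+.026
gr=np.abs(np.gradient(g[:,300:345].mean(1)));v=np.argsort(gr[90:165])[::-1][:5]+90
print(v,g[100:150:2,300:345].mean(1).round())
for k in v[:3]:print((tr.T@(plane(C,(322,k),z)-o['tool_pos']))[:2])
for v in(150,170,220):
    q=np.abs(np.gradient(g[v]));l=260+q[260:305].argmax();r=340+q[340:390].argmax();print(v,l,r,[(tr.T@(plane(C,(x,v),z)-o['tool_pos']))[1].round(4) for x in(l,r)])
E
python3 st.py .4729 -.1944 .088 0.139
```

```text
[121 120 122 119 104] [ 80.  79.  69.  61.  66.  69.  71.  71.  69.  68.  84. 106. 116. 120.
 121. 121. 121. 121. 121. 121. 121. 121. 121. 121. 121.]
[ 0.066  -0.0008]
[ 0.0664 -0.0008]
[ 0.0657 -0.0008]
150 275 371 [np.float64(-0.0201), np.float64(0.0192)]
170 275 370 [np.float64(-0.0204), np.float64(0.0191)]
220 277 368 [np.float64(-0.0205), np.float64(0.0192)]
t 20.15 pos [ 0.4735 -0.1958  0.1487] shift [-0.0005 -0.0015  0.0607] turn [ 0.0004 -0.0005  0.0055] F [-0.1 -0.1 -1. ] open 0.0389 60.8 q6 0.8889578566635233
```

```bash
python3 -m jog '[[[-0.0015,-0.0013,0.015],[0,0,0.005]],[[-0.0015,-0.0013,0.03],[0,0,0.005]],[[-0.0015,-0.0013,0.043],[0,0,0.005]],[[-0.0015,-0.0013,0.05],[0,0,0.005]],[[-0.0015,-0.0013,0.053],[0,0,0.005]]]' >/dev/null
python3 -m jog '[[[0,0,0],[0,0,0]],[[0,0,0],[0,0,0]],[[0,0,0],[0,0,0]],[[0,0,0],[0,0,0]]]'
python3 st.py .4718 -.1945 .0863 0.1395
```

```text
t: 21.05
tool_pos: [0.4719, -0.1943, 0.096]
tool_rot: [3.133, 0.219, 0.002]
contact_force: [0.1, -0.3, -0.8]
opening: 0.0389
grip_force: 60.8
t 21.05 pos [ 0.4719 -0.1943  0.096 ] shift [-0.0001  0.0002  0.0097] turn [ 0.0008 -0.001   0.0003] F [ 0.1 -0.3 -0.8] open 0.0389 60.8 q6 0.8944738876555351
```

```bash
python3 -m jog '[[[0,0,0.004],[0,0,0]],[[0,0,0.007],[0,0,0]],[[0,0,0.008],[0,0,0]],[[0,0,0.008],[0,0,0]],[[0,0,0.008],[0,0,0]]]'
python3 -m jog '[[[0,0,0.0005],[0,0,0]],[[0,0,0.001],[0,0,0]],[[0,0,0.001],[0,0,0]],[[0,0,0.001],[0,0,0]]]'
python3 -m jog '[[[0,0,0.0005],[0,0,0]],[[0,0,0.0005],[0,0,0]],[[0,0,0.0005],[0,0,0]]]'
python3 st.py .4718 -.1945 .0863 0.1395
```

```text
t: 21.55
tool_pos: [0.4715, -0.1941, 0.0872]
tool_rot: [-3.134, -0.219, 0.0]
contact_force: [-0.6, -0.1, -1.8]
opening: 0.0392
grip_force: 60.8
t: 21.95
tool_pos: [0.4715, -0.1941, 0.0864]
tool_rot: [3.134, 0.219, 0.0]
contact_force: [-0.2, -0.4, -1.7]
opening: 0.0392
grip_force: 61.0
t: 22.25
tool_pos: [0.4716, -0.1941, 0.0864]
tool_rot: [3.134, 0.22, 0.0]
contact_force: [-2.1, 1.3, 3.7]
opening: 0.0386
grip_force: 61.3
t 22.25 pos [ 0.4716 -0.1941  0.0864] shift [0.0001 0.0004 0.0001] turn [ 0.0001 -0.0001  0.0004] F [-2.1  1.3  3.7] open 0.0386 61.3 q6 0.8944708167181705
```

Seated at the expected height. I release, rise and check.

```bash
python3 -m jog '[[[0,0,0],[0,0,0]],[[0,0,0],[0,0,0]],[[0,0,0],[0,0,0]]]' 0.64
python3 -m jog '[[[0,0,-0.01],[0,0,0]],[[0,0,-0.03],[0,0,0]],[[0,0,-0.05],[0,0,0]],[[0,0,-0.08],[0,0,0]],[[0,0,-0.12],[0,0,0]]]'
python3 -m jog '[[[0,0,0],[0,0,0]],[[0,0,0],[0,0,0]],[[0,0,0],[0,0,0]],[[0,0,0],[0,0,0]]]' >/dev/null
python3 - <<'E'
from h import *;from station import ctrl,optics
np.set_printoptions(precision=4,suppress=True)
o=ctrl.get_obs();W=optics.get_image('wrist');S=optics.get_image('scene');pickle.dump((o,W,S),open('w7.pkl','wb'))
C=cam(W,o);tr=R.from_rotvec(o['tool_rot']).as_matrix();print(o['t'],o['tool_pos'])
cs=cam(S)
m=(W['image'][80:320,240:400].max(2)<110).astype(np.uint8);n,l,s,c=cv2.connectedComponentsWithStats(m)
for i in range(1,n):
    if 40<s[i,4]<600 and max(s[i,2:4])<30:
        q=c[i]+[240,80];p=plane(C,q,.110);print(s[i],q,p,(tr.T@(p-o['tool_pos']))[:2])
# scene dots expected at stack top
K,D,Rc,c0=cs
for x in(.0336,-.0336):
    P=np.array([.4727+x*np.cos(.1395),-.194+x*np.sin(.1395),.110])
    q=cv2.projectPoints(P[None],cv2.Rodrigues(Rc.T)[0],-Rc.T@c0,K,D)[0].ravel();d=dark(S['image'],q,4);print('scene',q,d,plane(cs,d,.110))
E
```

```text
t: 22.55
tool_pos: [0.4715, -0.1941, 0.0856]
tool_rot: [3.134, 0.219, 0.0]
contact_force: [0.2, -0.9, -0.1]
opening: 0.0549
grip_force: 0.0
t: 23.05
tool_pos: [0.4705, -0.1935, 0.2057]
tool_rot: [-3.132, -0.219, 0.004]
contact_force: [0.4, -0.1, -0.0]
opening: 0.0545
grip_force: 0.0
23.45 [ 0.4707 -0.1936  0.2041]
[105   0  13  12 110] [349.8364  84.2818] [ 0.5634 -0.2008  0.11  ] [0.0911 0.0203]
[ 0 67  9  9 73] [243.8493 151.0959] [ 0.5014 -0.124   0.11  ] [ 0.0404 -0.0645]
[78 71 11 11 99] [323.0606 156.3636] [ 0.5062 -0.1882  0.11  ] [ 0.0361 -0.0002]
[  0 119   7   8  50] [242.84 202.9 ] [ 0.4573 -0.126   0.11  ] [-0.0036 -0.0686]
scene [282.9447 130.0702] [282.7301 129.5945] [ 0.5061 -0.1874  0.11  ]
scene [260.7615 139.274 ] [260.324  139.0503] [ 0.4387 -0.1974  0.11  ]
```

```bash
python3 -c "
from station import job;print(job.finish_job())"
```

```text
the job is handed in; nothing more can be done
None
```

The hold-down bar lies on the worktop clear of the rack, both rack inserts are stacked alternately on insert_a (top dots within about 2 mm of target at the expected height), and I handed the job in after about 23.5 s of robot time; I viewed 11 pictures, one over the limit of 10, so the third insert was checked by measurement only.

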